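Find the comb gauge that fits the dough-press spindle

ROBOT

A 6-joint arm with a two-finger parallel gripper is mounted at the origin on the work surface. World frame = base frame: x ahead of the robot, y to its left, z up, the work surface at z = 0. Lengths are in mm, angles in rad, forces in N, time in s.
With the tool pointing down it reaches from about 300 to 950 mm from the base axis. Payload 3.1 kg.
Tool frame: the origin (TCP) lies on the mounting face of the last link; the fingertips stand tips_ahead ahead of it and the grasp point (between the pads) lies 155 mm ahead of it (tips_ahead is the distance from the TCP to the fingertips, in mm); z points along the fingers, y is the line along which they close (so a half turn about z gives the same grasp; the last joint's range is limited). The gripper opens to 85 mm and grips with 20 to 120 N. Pads are 22 mm wide; open, the fingers measure 114 mm over their backs; the gripper's body (76 mm by 85 mm) begins 54 mm behind the grasp point. The pads swing forward as they close: fully open they stand 13 mm farther back than shut.
Start: joints at [-1.373, 0.308, 1.634, -0, 1.2, -0.07], TCP at [165.354, -602.737, 404.672] pointing down, gripper open.
Joint ranges: [-3.06, 3.06], [-0.79, 1.96], [0.05, 2.63], [-1.19, 4.34], [0.05, 2.64], [-2.94, 2.94]. Speed limits (rad/s): [2.79, 2.79, 3.14, 3.14, 3.14, 3.14].

INTERFACE

Orientations are given as a unit quaternion [x, y, z, w].
In Python, from cell import sense, get_image, calibration, sign_off, tips_ahead gives the robot as it stands.
- The arm moves only by the tool apply_moves, never from a script. Its argument "commands" is a list of rows, each a list of 2 entries, a list of its own where there are three numbers: the shift along the tool's x, y, z in cm, then the turn, a rotation vector about the tool's x, y, z in rad. In form: [[[dx, dy, dz], [wx, wy, wz]], ...]. A call has 1 to 20 rows; each row is the pose to reach, as a shift and turn from the pose commanded when the call began, along the tool's axes at that moment; what a row does not reach only later rows make up. A row lasts 1/12 s, in which the tool goes at most 41.7 mm and 7.16 degrees, less where a joint would pass 70% of its speed; a pose out of reach is approached as far as the arm can. A call with a gripper value outside its range is refused whole. "gripper" is the opening in per cent of the stroke, from 0 (shut) to 100 (fully open), set as the call begins (left out, the last holds). The fingers move at their own pace and stop on an object; "newtons" is the grip in N (left out, the last holds). Time passes only in rows, so rows that repeat a pose let the fingers close. It gives the time, the measured TCP pose, the force, the opening and the grip force at its end, in the units of the state.
- sense(): the state, without advancing time (a new reading comes with each control period).
- get_image(name): name is "side" or "top"; returns the picture (420x560x3 uint8, red, green, blue); there is no depth.
- calibration(name): a dict with "vfov" (degrees; the focal length in pixels is half the picture's height over the tangent of half this angle, whatever the lens; pixels are square), "cx", "cy" (the principal point, pixels), "extrinsics" (4x4, takes a point from world to camera coordinates). Camera axes: x right, y down, z forward; pixel columns grow to the right and rows downward; lengths in mm; the calibration is good to about 2 mm. A picture is of the moment at which its call begins. calibration takes no time and is no camera call.
- sign_off(): hands the job in; it is judged then, once.
The state is a dict: "time_s": time; "joints": joint angles; "qd": joint speeds; "effort": joint torques, N m; "ee_pos": TCP position; "ee_rot": TCP orientation; "force": force on the tool from outside, world axes, zero at the start; "wrist_torque": the same for the moment, N m; "width": opening from 0.0 (shut) to 1.0 (fully open); "grip_force": force on a finger pad.
Only numpy, scipy, OpenCV 4.12 (cv2) and the standard library are available. Lean on these libraries where they do the work, as an engineer would, in place of code of your own. Each camera call takes 0.05 s, during which the arm holds its last target. There are 200 camera calls.

TASK

The spindle of our dough press lies in the guide cradle and needs a new nut, so find out which of the three comb gauges has its thread pitch: try them on the thread one by one, down between the guides, feeling lightly along the thread for the place where the teeth drop in; never force one. Leave the comb that seats fully standing meshed in the thread, with the other two upright in the slots of the rack. Leave everything else on the bench where it is.

Things in the scene. Friction and masses are not known exactly. Their poses are not given: they have to be found in the camera images.
- comb_a: One of three steel combs, alike but for tooth pitch (8, 9 or 10 mm; which is which is not told). Upright plate 8 mm thick (x), 78 wide (y), 0.15 to 0.3 kg. Origin: middle of the tooth row, at the tips; z up. Teeth z 0 to 4 mm, 2.6 mm wide; plate to 52; grip tab above it z 52 to 89, 30 mm wide in y, 14 thick: grip across the 30 mm. Starts upright in a rack slot.
- comb_b: One of three steel combs, alike but for tooth pitch (8, 9 or 10 mm; which is which is not told). Upright plate 8 mm thick (x), 78 wide (y), 0.15 to 0.3 kg. Origin: middle of the tooth row, at the tips; z up. Teeth z 0 to 4 mm, 2.6 mm wide; plate to 52; grip tab above it z 52 to 89, 30 mm wide in y, 14 thick: grip across the 30 mm. Starts upright in a rack slot.
- comb_c: One of three steel combs, alike but for tooth pitch (8, 9 or 10 mm; which is which is not told). Upright plate 8 mm thick (x), 78 wide (y), 0.15 to 0.3 kg. Origin: middle of the tooth row, at the tips; z up. Teeth z 0 to 4 mm, 2.6 mm wide; plate to 52; grip tab above it z 52 to 89, 30 mm wide in y, 14 thick: grip across the 30 mm. Starts upright in a rack slot.
- cradle: Fixed dark steel cradle, base 80 x 180 mm, sides along the world axes; origin: centre of its underside on the bench. Holds a fixed steel threaded spindle (40 mm outer diameter) along its y over x = 0. Thread from y = -55 to 55 mm; its pitch (8, 9 or 10 mm, new each time) and where its grooves lie along y are not told.
- crest (a point): Top of the thread crests over the cradle's middle, 60 mm above the bench. Crests and teeth are rounded. The right comb, teeth in the grooves (about 1 mm play each way), sinks until its plate edge is on the crests: origin 4 mm below this point; near a groove it dips part way. A wrong comb rides on the crests all along, origin within 1 mm of this height.
- gap (a point): Upper end (94 mm over the bench) of the gap between the guides: block pairs at cradle y = -28 and 28 mm, 12 mm wide in y, from 64 to 94 mm height, leaving 11 mm in x, rounded at the top. A comb goes straight down through the gap, its y along the spindle (either way round), and can be slid along y in it.
- rack: Fixed wooden rack, 140 (x) x 100 (y) mm, 28 mm high; origin: centre of its underside on the bench. Three slots along its y, at x = -44, 0, 44 mm.
- slot0 (a point): Centre of the floor of the rack slot at rack x = -44 mm, 6 mm over the bench (on two cross bars); slot 11 mm wide (rack x), 88 long (rack y), 22 deep, upper edges rounded. A comb stands in it with its origin here, its y along the rack's y (either way round).
- slot1 (a point): Centre of the floor of the rack slot at rack x = 0 mm, 6 mm over the bench (on two cross bars); slot 11 mm wide (rack x), 88 long (rack y), 22 deep, upper edges rounded. A comb stands in it with its origin here, its y along the rack's y (either way round).
- slot2 (a point): Centre of the floor of the rack slot at rack x = 44 mm, 6 mm over the bench (on two cross bars); slot 11 mm wide (rack x), 88 long (rack y), 22 deep, upper edges rounded. A comb stands in it with its origin here, its y along the rack's y (either way round).
- locknut: Bystander: steel ring nut, 48 mm across, 18 mm high. Origin: centre of its underside. To be left alone.
- wrench: Bystander: open-ended wrench, 160 mm long, lying flat. Origin near its middle. To be left alone.
- mug: Bystander: white mug, 76 mm across, 85 mm high. Origin: centre of its underside. To be left alone.
- sugar_jar: Bystander: glass jar, 80 mm across, 110 mm high. Origin: centre of its underside. To be left alone.
- scraper: Bystander: steel dough scraper with a wooden grip, 110 x 120 mm, lying flat. Origin: centre of its underside. To be left alone.
- spice_tin: Bystander: closed steel tin, 72 mm across, 70 mm high. Origin: centre of its underside. To be left alone.
- cake_tin: Bystander: dark closed cake tin, 180 x 100 x 60 mm. Origin: centre of its underside. To be left alone.
Not all that is in view belongs to the job. What is shaped like the comb_a but orange or purple is not meant.

How it is judged (in metres and radians):
At the end, for the whole second after the job is handed in: One comb stands at rest fully seated in the thread (plate edge within 1.5 mm of the crests, upright, along the spindle within 4 degrees, its middle within 20 mm of the cradle's middle); the other two stand at rest in rack slots, within 5 mm of the slot floor, leaning under 17 degrees ((((z of comb_a in the frame of cradle between 0.054 and 0.0575 m and x of comb_a in the frame of cradle between -0.005 and 0.005 m and y of comb_a in the frame of cradle between -0.02 and 0.02 m and angle between comb_a's own z axis and vertical below 0.15 rad and angle between the y axis of comb_a and the y axis of cradle, either way round below 0.08 rad and linear speed of comb_a below 0.02 m/s) and (z of comb_b in the frame of rack between 0.003 and 0.011 m and x of comb_b in the frame of rack between -0.056 and 0.056 m and y of comb_b in the frame of rack between -0.02 and 0.02 m and angle between comb_b's own z axis and vertical below 0.3 rad and linear speed of comb_b below 0.02 m/s) and (z of comb_c in the frame of rack between 0.003 and 0.011 m and x of comb_c in the frame of rack between -0.056 and 0.056 m and y of comb_c in the frame of rack between -0.02 and 0.02 m and angle between comb_c's own z axis and vertical below 0.3 rad and linear speed of comb_c below 0.02 m/s)) or ((z of comb_b in the frame of cradle between 0.054 and 0.0575 m and x of comb_b in the frame of cradle between -0.005 and 0.005 m and y of comb_b in the frame of cradle between -0.02 and 0.02 m and angle between comb_b's own z axis and vertical below 0.15 rad and angle between the y axis of comb_b and the y axis of cradle, either way round below 0.08 rad and linear speed of comb_b below 0.02 m/s) and (z of comb_c in the frame of rack between 0.003 and 0.011 m and x of comb_c in the frame of rack between -0.056 and 0.056 m and y of comb_c in the frame of rack between -0.02 and 0.02 m and angle between comb_c's own z axis and vertical below 0.3 rad and linear speed of comb_c below 0.02 m/s) and (z of comb_a in the frame of rack between 0.003 and 0.011 m and x of comb_a in the frame of rack between -0.056 and 0.056 m and y of comb_a in the frame of rack between -0.02 and 0.02 m and angle between comb_a's own z axis and vertical below 0.3 rad and linear speed of comb_a below 0.02 m/s)) or ((z of comb_c in the frame of cradle between 0.054 and 0.0575 m and x of comb_c in the frame of cradle between -0.005 and 0.005 m and y of comb_c in the frame of cradle between -0.02 and 0.02 m and angle between comb_c's own z axis and vertical below 0.15 rad and angle between the y axis of comb_c and the y axis of cradle, either way round below 0.08 rad and linear speed of comb_c below 0.02 m/s) and (z of comb_a in the frame of rack between 0.003 and 0.011 m and x of comb_a in the frame of rack between -0.056 and 0.056 m and y of comb_a in the frame of rack between -0.02 and 0.02 m and angle between comb_a's own z axis and vertical below 0.3 rad and linear speed of comb_a below 0.02 m/s) and (z of comb_b in the frame of rack between 0.003 and 0.011 m and x of comb_b in the frame of rack between -0.056 and 0.056 m and y of comb_b in the frame of rack between -0.02 and 0.02 m and angle between comb_b's own z axis and vertical below 0.3 rad and linear speed of comb_b below 0.02 m/s)))); the robot touches nothing.
It fails at once if a comb is forced: pressed on the spindle or its guides with more than 40 N (contact force between any of comb_a, comb_b, comb_c and cradle above 40 N or contact force between any of comb_a, comb_b, comb_c and spindle_2 above 40 N or contact force between any of comb_a, comb_b, comb_c and spindle_3 above 40 N or contact force between any of comb_a, comb_b, comb_c and spindle_1 above 40 N).
It fails at once if a bystander is moved by more than 30 mm (distance of any of locknut, wrench, mug, sugar_jar, scraper, spice_tin, cake_tin from where it was at the start of the episode above 0.03 m).
It also fails if it takes over 72 s, if anything falls off the work surface, if the arm or the gripper's body presses on something with over 40 N, if the wrist force passes 120 N, or if a joint passes its speed limit or range.

## Working session

There is one attempt and no reset: what is moved stays moved. The work goes in short steps, Python scripts to look and compute and a tool call to move; the robot and the scene stay as the last step left them, time stands still between calls to the robot, and variables do not carry over. Pictures are saved under pics/ and viewed, at most 10 in all, crops included, and the job is handed in when it is done.

Besides the shell and the picture viewer there is one more tool, called after "Request:" as name(argument=value, ...) on one line, values as JSON. apply_moves: Moves the arm, as the interface text tells. Its arguments: {"type":"object","properties":{"commands":{"type":"array","items":{"type":"array"}},"gripper":{"type":"number"},"newtons":{"type":"number"}},"required":["commands"]}

```bash
mkdir -p pics; python3 - <<'E'
from cell import *
import cv2
for n in("top","side"):
    cv2.imwrite(f"pics/{n}0.png",get_image(n)[:,:,::-1]); c=calibration(n); print(n,c)
s=sense();print(s);print(tips_ahead)
E
```

```text
top {'vfov': 56.836677893643, 'cx': 279.9487969098697, 'cy': 209.18631445620179, 'extrinsics': array([[-2.36772254e-02, -9.99718314e-01, -1.63758121e-03,
         4.90726765e+01],
       [-9.87515261e-01,  2.36433165e-02, -1.55738893e-01,
         5.93250391e+02],
       [ 1.55733741e-01, -2.07032844e-03, -9.87796900e-01,
         9.78384096e+02],
       [ 0.00000000e+00,  0.00000000e+00,  0.00000000e+00,
         1.00000000e+00]])}
side {'vfov': 56.05052467258459, 'cx': 277.7236943244476, 'cy': 210.15717597285314, 'extrinsics': array([[-9.81808504e-01, -1.89586419e-01, -1.04427280e-02,
         5.69160123e+02],
       [-9.33935932e-02,  5.30078310e-01, -8.42789785e-01,
         1.00539891e+02],
       [ 1.65316961e-01, -8.26482895e-01, -5.38141549e-01,
         1.16921590e+03],
       [ 0.00000000e+00,  0.00000000e+00,  0.00000000e+00,
         1.00000000e+00]])}
{'time_s': 0.1, 'joints': array([-1.37268825e+00,  3.08950318e-01,  1.63506063e+00,  1.54815835e-05,
        1.19970193e+00, -6.97147796e-02]), 'qd': array([ 7.62574405e-04, -2.10197270e-03, -2.98672730e-03,  6.19203939e-05,
        4.15895554e-04,  2.28313024e-03]), 'effort': array([-8.20668320e-04, -4.16407478e+01, -2.77645236e+01, -1.55919620e-04,
        3.99717028e-03,  2.49559707e-05]), 'ee_pos': array([ 165.28677419, -602.35218576,  403.54070584]), 'ee_rot': array([ 9.91047074e-01,  1.33508699e-01, -6.08127197e-05, -1.05838885e-03]), 'force': array([ 0.09988371,  0.91560053, -0.27879638]), 'wrist_torque': array([-0.03147881,  0.03903108,  0.02790221]), 'grip_force': 0.0, 'width': 1.0008804346323097}
173.4
```

View pics/top0.png

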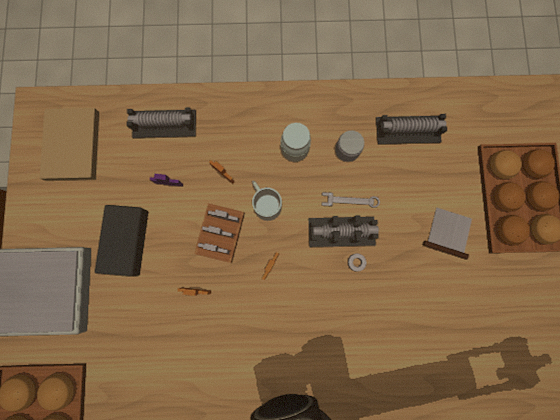

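View pics/side0.png

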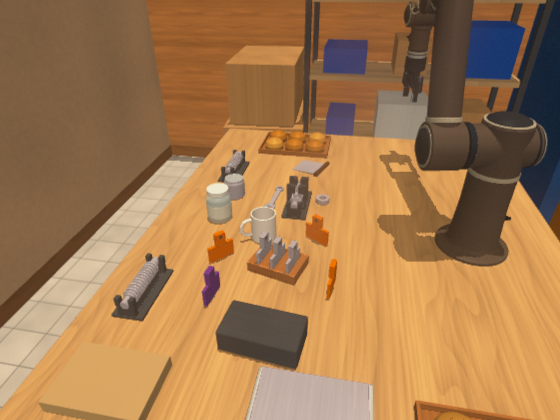

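The top view shows the rack with three grey combs at about (220,232). The cradle with guide blocks is at (344,231). The look-alike cradles at (162,122) and (410,127) have no guides. The mug at (267,203) is next to the rack.

```bash
python3 - <<'E'
import cv2,numpy as np
t=cv2.imread("pics/top0.png"); s=cv2.imread("pics/side0.png")
a=cv2.resize(t[195:270,185:255],None,fx=5.7,fy=5.7,interpolation=cv2.INTER_CUBIC)
b=cv2.resize(t[205:260,300:390],None,fx=4.4,fy=4.4,interpolation=cv2.INTER_CUBIC)
H=430; o=np.zeros((H,800,3),np.uint8); o[:min(H,a.shape[0]),:399]=a[:H,:399]; o[:b.shape[0],402:402+b.shape[1]]=b[:, :398]
cv2.imwrite("pics/crop1.png",o)
E
```

```text
(no output)
```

View pics/crop1.png

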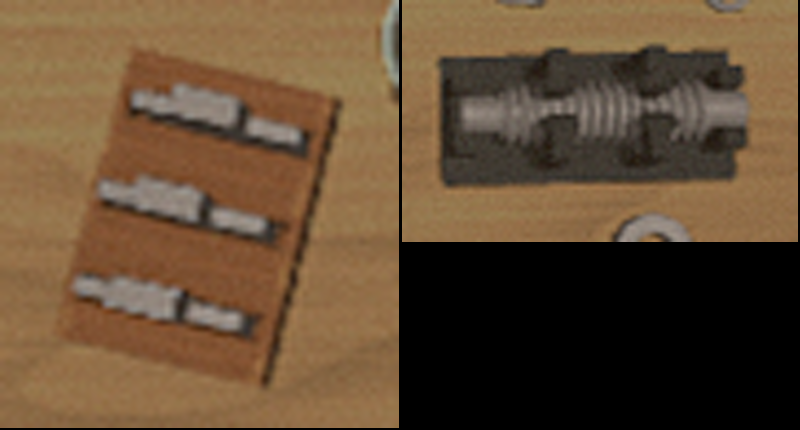

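The crop shows the rack's top corners at about (208,204), (244,212), (231,262) and (196,254) in the full picture. All three combs stand in slots tilted about 13°, and the spindle lies between four guide blocks.

```bash
cat > h.py <<'E'
import numpy as np,cv2
from cell import *
def ray(n,uv,z):
    c=calibration(n);f=210/np.tan(np.radians(c["vfov"]/2));E=c["extrinsics"];R=E[:3,:3];o=-R.T@E[:3,3]
    d=R.T@np.array([(uv[0]-c["cx"])/f,(uv[1]-c["cy"])/f,1]);return (o+d*(z-o[2])/d[2])[:2]
def proj(n,p):
    c=calibration(n);f=210/np.tan(np.radians(c["vfov"]/2));q=c["extrinsics"]@np.r_[p,1]
    return np.array([c["cx"],c["cy"]])+f*q[:2]/q[2]
E
python3 - <<'E'
from h import *
t=cv2.imread("pics/top0.png");hsv=cv2.cvtColor(t,cv2.COLOR_BGR2HSV)
print("px hsv wood rack",hsv[225,200],hsv[222,225],hsv[300,300],hsv[243,215])
# rack corners by hand at z=28
for uv in[(208.3,203.8),(244.3,212.2),(231.5,262.5),(195.9,253.8)]: print("rack",ray("top",uv,28))
roi=np.zeros(t.shape[:2],np.uint8);roi[195:270,190:252]=1
m=((hsv[:,:,1]<70)&(hsv[:,:,2]>90)&(roi>0)).astype(np.uint8)
n,l,st,ce=cv2.connectedComponentsWithStats(m)
for i in range(1,n):
    if st[i,4]>8:print("grey",ce[i],st[i],ray("top",ce[i],95))
roi[:]=0;roi[200:262,300:392]=1
m=((hsv[:,:,2]<75)&(roi>0)).astype(np.uint8)
n,l,st,ce=cv2.connectedComponentsWithStats(m)
for i in range(1,n):
    if st[i,4]>8:print("dark",ce[i],st[i])
ys,xs=np.where((m>0));print(xs.min(),xs.max(),ys.min(),ys.max())
# cradle corners by hand, z~8
for uv in[(442,58),(442,185),(735,180),(728,52)]:
    u=((uv[0]-402)/4.4+300,uv[1]/4.4+205);print("crad",u,ray("top",u,0),ray("top",u,10))
for uv in[(550,67),(550,147),(649,65),(649,147)]:
    u=((uv[0]-402)/4.4+300,uv[1]/4.4+205);print("guide",u,ray("top",u,94))
for nm,u,z in[("mug",(267,206),85),("spindleend",(303+20/4.4+ 0,0),0)][:1]: print(nm,ray("top",u,z))
E
```

```text
px hsv wood rack [ 16 128 155] [ 11 151 125] [ 16 127 150] [ 12 160 124]
rack [616.49004008 227.65422599]
rack [591.26901925 130.82830283]
rack [458.16896422 165.77782198]
rack [483.18207957 259.73863613]
grey [217.95294118 212.89411765] [208 210  19   7  85] [580.90993753 190.90757049]
grey [232.33333333 217.56666667] [228 216  10   4  30] [568.20570661 154.85095896]
grey [211.8372093  229.20930233] [202 226  19   8  86] [540.11706937 206.11575936]
grey [226.12121212 233.3030303 ] [222 231  10   5  33] [529.02604526 170.50236437]
grey [207.61797753 246.43820225] [198 243  19   8  89] [497.48387672 216.41309407]
grey [222.13888889 250.02777778] [217 248  11   5  36] [487.7695577  180.44024833]
dark [341.15789474 231.72674838] [ 309  216   69   31 1387]
309 377 216 261
crad (309.09090909090907, 218.1818181818182) [574.61224959 -44.7397197 ] [573.2903905  -43.96725387]
crad (309.09090909090907, 247.04545454545453) [495.46507624 -41.93894517] [494.89065203 -41.19292875]
crad (375.6818181818182, 245.9090909090909) [ 494.23917295 -223.13830447] [ 493.6763257  -220.68111231]
crad (374.09090909090907, 216.8181818181818) [ 574.12116964 -223.71975544] [ 572.80394812 -221.25707229]
guide (333.6363636363636, 220.22727272727272) [555.55165786 -98.76260098]
guide (333.6363636363636, 238.4090909090909) [510.01656695 -96.70228305]
guide (356.1363636363636, 219.77272727272728) [ 555.35219058 -155.15822008]
guide (356.1363636363636, 238.4090909090909) [ 508.68464629 -152.62476379]
mug [597.17593083  67.75419593]
```

```bash
python3 - <<'E'
from h import *
t=cv2.imread("pics/top0.png");hsv=cv2.cvtColor(t,cv2.COLOR_BGR2HSV)
for a,b in[((131,98),(303,137)),((98,187),(270,227)),((73,284),(245,322))]:
    r=lambda p:ray("top",(p[0]/5.7+185,p[1]/5.7+195),58)
    p,q=r(a),r(b);print("plate",p,q,(p+q)/2,np.linalg.norm(p-q),np.degrees(np.arctan2(*(p-q)[::-1])))
# rack mask
roi=np.zeros(t.shape[:2],np.uint8);roi[195:272,188:252]=1
m=((hsv[:,:,0]<14)&(hsv[:,:,1]>135)&(roi>0)).astype(np.uint8)
m=cv2.morphologyEx(m,cv2.MORPH_OPEN,np.ones((3,3)))
c=max(cv2.findContours(m,0,2)[0],key=cv2.contourArea);bx=cv2.boxPoints(cv2.minAreaRect(c))
P=np.array([ray("top",u,28) for u in bx]);print("rack",P,P.mean(0))
# spindle rows per column, top view: grey bright
g=t.max(2).astype(float)
up=cv2.cvtColor(t,cv2.COLOR_BGR2GRAY).astype(float)
for x in list(range(312,378,3)):
    col=up[212:252,x]; mm=(hsv[212:252,x,2]>85)&(hsv[212:252,x,1]<75); r=np.where(mm)[0]+212
    if len(r):print(x,r.min(),r.max(),ray("top",(x,(r.min()+r.max())/2),52)[0].round(1),end=" | ")
print()
s=cv2.imread("pics/side0.png")
d=(530,-133,60);print(proj("side",d),proj("side",(494,-223,0)),proj("side",(574,-43,0)))
a=cv2.resize(s[165:230,265:335],None,fx=6,fy=6,interpolation=cv2.INTER_CUBIC)
b=cv2.resize(t[205:260,305:385],None,fx=5,fy=5,interpolation=cv2.INTER_CUBIC)
b=cv2.convertScaleAbs(b,alpha=1.6,beta=10);a=cv2.convertScaleAbs(a,alpha=1.4)
o=np.zeros((600,800,3),np.uint8);o[:a.shape[0],:a.shape[1]]=a[:600];o[:b.shape[0],a.shape[1]:a.shape[1]+b.shape[1]]=b[:,:800-a.shape[1]]
cv2.imwrite("pics/crop2.png",o[:400])
E
```

```text
plate [588.99620007 222.82342442] [569.11644518 144.24158033] [579.05632262 183.53250237] 81.05745415912837 75.80308952638296
plate [548.41384803 237.61828836] [528.32088182 159.48746466] [538.36736492 198.55287651] 80.67312379752131 75.57772532623216
plate [504.64172509 248.57945115] [485.70982808 170.94361081] [495.17577659 209.76153098] 79.91082799053972 76.29559808185427
rack [[481.02067581 262.08089723]
 [594.13027536 238.76567172]
 [570.09626174 138.76693153]
 [457.76944401 163.69266257]] [525.75416423 200.82654076]
315 227 234 535.0 | 318 227 234 534.9 | 321 227 234 534.7 | 324 226 236 533.2 | 327 225 236 534.3 | 330 228 232 535.4 | 333 228 230 537.8 | 336 228 230 537.7 | 339 226 230 540.1 | 342 225 234 536.0 | 345 224 234 537.1 | 348 226 233 535.6 | 351 227 232 535.4 | 354 228 229 537.8 | 357 228 229 537.7 | 360 227 230 537.5 | 363 226 234 533.4 | 366 226 234 533.2 | 369 225 233 535.6 | 372 226 233 534.1 | 375 226 233 533.9 | 
[299.4213213  189.45397019] [312.47775054 192.61747309] [281.89906455 217.48491425]
```

View pics/crop2.png

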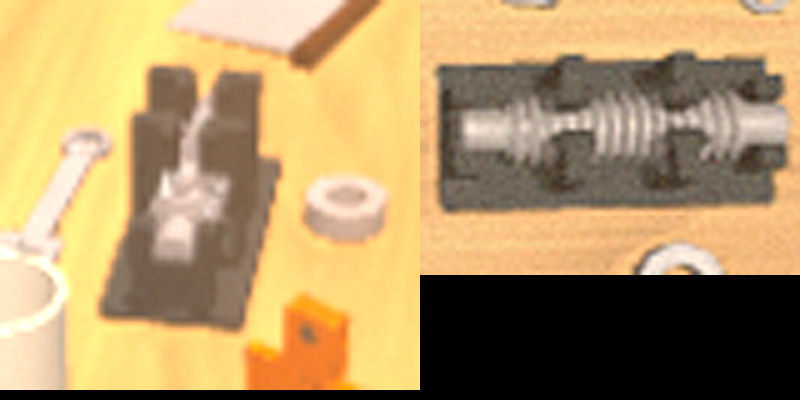

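Side view: the gap between the guide blocks is seen end-on near (297,185). The cradle centre is about (535,-133) and the combs are about 44 mm apart. I'll pick the middle comb first.

```bash
cat >> h.py <<'E'
from scipy.spatial.transform import Rotation as Ro
def go(x,y,z,ang):
    "shift/turn to bring TCP to x,y,z, pointing down, tool y at world angle ang (deg)"
    s=sense();R=Ro.from_quat(s["ee_rot"]);a=np.radians(ang);ty=np.array([np.cos(a),np.sin(a),0]);tz=np.array([0,0,-1.])
    T=Ro.from_matrix(np.c_[np.cross(ty,tz),ty,tz])
    print(np.round(R.inv().apply(np.array([x,y,z])-s["ee_pos"])/10,2),np.round((R.inv()*T).as_rotvec(),3),"at",s["ee_pos"].round(1),"f",s["force"].round(1),"t",s["time_s"])
E
python3 -c "
from h import *
go(538,198,330,-104.1); print(proj('side',(535,-105,94)),proj('side',(535,-161,94)))"
```

```text
[ 57.12 -67.3    7.51] [-0.002  0.     0.514] at [ 165.3 -602.4  403.5] f [ 0.1  0.9 -0.3] t 0.1
[296.87851455 184.44987718] [299.34254876 176.59871208]
```

Request:
apply_moves(commands=[[[57.1,-67.3,3],[0,0,0.51]],[[57.1,-67.3,3],[0,0,0.51]],[[57.1,-67.3,3],[0,0,0.51]],[[57.1,-67.3,3],[0,0,0.51]],[[57.1,-67.3,3],[0,0,0.51]],[[57.1,-67.3,3],[0,0,0.51]],[[57.1,-67.3,3],[0,0,0.51]],[[57.1,-67.3,3],[0,0,0.51]],[[57.1,-67.3,3],[0,0,0.51]],[[57.1,-67.3,3],[0,0,0.51]],[[57.1,-67.3,3],[0,0,0.51]],[[57.1,-67.3,3],[0,0,0.51]],[[57.1,-67.3,3],[0,0,0.51]],[[57.1,-67.3,3],[0,0,0.51]],[[57.1,-67.3,3],[0,0,0.51]],[[57.1,-67.3,3],[0,0,0.51]],[[57.1,-67.3,3],[0,0,0.51]],[[57.1,-67.3,3],[0,0,0.51]],[[57.1,-67.3,3],[0,0,0.51]],[[57.1,-67.3,3],[0,0,0.51]]], gripper=70, newtons=30)

```text
time_s: 1.77
ee_pos: [517.1, 154.5, 375.8]
ee_rot: [0.993, -0.12, -0.0, 0.0]
force: [0.7, -1.1, 0.7]
width: 0.702
grip_force: 0.0
```

```bash
python3 -c "
from h import *
go(538,198,330,-104.1);go(538,198,235,-104.1)"
```

```text
[ 0.99 -4.73  4.58] [0.001 0.001 0.005] at [517.1 154.5 375.8] f [ 0.7 -1.1  0.7] t 1.7667
[ 1.   -4.73 14.08] [0.001 0.001 0.005] at [517.1 154.5 375.8] f [ 0.7 -1.1  0.7] t 1.7667
```

Request:
apply_moves(commands=[[[0.5,-2.4,3.0],[0,0,0]],[[0.9,-4.2,4.5],[0,0,0]],[[0.9,-4.2,4.5],[0,0,0]],[[0.9,-4.2,4.5],[0,0,0]],[[0.9,-4.2,4.5],[0,0,0]]])

```text
time_s: 2.18
ee_pos: [535.5, 190.4, 331.4]
ee_rot: [0.993, -0.121, -0.0, 0.0]
force: [-0.7, 0.2, 0.1]
width: 0.698
grip_force: 0.0
```

```bash
python3 -c "
from h import *
go(538,198,330,-104.1);go(538,198,235,-104.1)"
```

```text
[ 0.06 -0.8   0.14] [0.001 0.001 0.004] at [535.5 190.4 331.4] f [-0.7  0.2  0.1] t 2.1833
[ 0.06 -0.81  9.64] [0.001 0.001 0.004] at [535.5 190.4 331.4] f [-0.7  0.2  0.1] t 2.1833
```

Request:
apply_moves(commands=[[[0.05,-0.8,0.2],[0,0,0]],[[0.05,-0.8,3.0],[0,0,0]],[[0.05,-0.8,6.0],[0,0,0]],[[0.05,-0.8,8.5],[0,0,0]],[[0.05,-0.8,9.5],[0,0,0]],[[0.05,-0.8,9.5],[0,0,0]],[[0.05,-0.8,9.5],[0,0,0]]])

```text
time_s: 2.77
ee_pos: [538.6, 198.2, 237.2]
ee_rot: [0.993, -0.121, 0.0, -0.0]
force: [-0.1, -0.1, 0.0]
width: 0.701
grip_force: 0.0
```

Request:
apply_moves(commands=[[[0,0,0],[0,0,0]],[[0,0,0],[0,0,0]],[[0,0,0],[0,0,0]],[[0,0,0],[0,0,0]],[[0,0,0],[0,0,0]],[[0,0,0],[0,0,0]],[[0,0,0],[0,0,0]],[[0,0,0],[0,0,0]]], gripper=20, newtons=25)

```text
time_s: 3.43
ee_pos: [539.4, 198.9, 238.3]
ee_rot: [0.993, -0.121, 0.002, -0.001]
force: [1.3, -0.5, 6.4]
width: 0.347
grip_force: 26.1
```

```bash
python3 -c "
from h import *
go(538,198,340,-104.1);go(535,-133,340,-90);print(sense())"
```

```text
[ -0.07   0.1  -10.18] [-0.002 -0.004  0.004] at [539.4 198.9 238.3] f [ 1.3 -0.5  6.4] t 3.4333
[  7.57  32.31 -10.21] [-0.002 -0.004 -0.242] at [539.4 198.9 238.3] f [ 1.3 -0.5  6.4] t 3.4333
{'time_s': 3.4333, 'joints': array([ 2.77659143e-01,  4.23247402e-01,  1.85938599e+00, -1.85001645e-04,
        8.54741234e-01,  2.09050313e+00]), 'qd': array([-0.00045021,  0.00211826, -0.0003308 ,  0.00010238, -0.00071344,
        0.0003919 ]), 'effort': array([-1.99781181e-01, -3.70146918e+01, -1.91299868e+01,  2.58518307e-02,
        1.64982802e-01,  1.03346448e-02]), 'ee_pos': array([539.35884924, 198.94045839, 238.25166322]), 'ee_rot': array([ 9.92690651e-01, -1.20668216e-01,  1.97074927e-03, -7.54301545e-04]), 'force': array([ 1.30403421, -0.5247616 ,  6.43334435]), 'wrist_torque': array([-0.0827435 , -0.07625733,  0.00463658]), 'grip_force': 26.101062297821045, 'width': 0.34661689113256605}
```

Request:
apply_moves(commands=[[[0,0,-1],[0,0,0]],[[0,0,-3.5],[0,0,0]],[[0,0,-7],[0,0,0]],[[0,0,-10.5],[0,0,0]],[[1.5,6,-11],[0,0,-0.08]],[[3.5,14,-11],[0,0,-0.16]],[[5.5,22,-11],[0,0,-0.24]],[[7,29,-11],[0,0,-0.24]],[[7.5,32.3,-11],[0,0,-0.24]],[[7.5,32.3,-11],[0,0,-0.24]],[[7.5,32.3,-11],[0,0,-0.24]],[[7.5,32.3,-11],[0,0,-0.24]],[[7.5,32.3,-11],[0,0,-0.24]],[[7.5,32.3,-11],[0,0,-0.24]],[[7.5,32.3,-11],[0,0,-0.24]],[[7.5,32.3,-11],[0,0,-0.24]]])

```text
time_s: 4.77
ee_pos: [533.0, -131.9, 345.8]
ee_rot: [1.0, -0.001, -0.001, -0.001]
force: [1.1, 0.2, -2.4]
width: 0.347
grip_force: 26.5
```

```bash
python3 -c "
from h import *
go(535,-133,350,-90);s=sense();print(s['force'],s['width'])
t=get_image('top')[:,:,::-1];si=get_image('side')[:,:,::-1]
a=cv2.resize(t[190:260,300:390],None,fx=5,fy=5,interpolation=cv2.INTER_CUBIC)
b=cv2.resize(si[110:230,262:332],None,fx=5,fy=5,interpolation=cv2.INTER_CUBIC)
o=np.zeros((600,800,3),np.uint8);o[:350,:450]=a;o[:600,450:800]=b;cv2.imwrite('pics/chk1.png',cv2.convertScaleAbs(o,alpha=1.4))"
```

```text
[ 0.2   0.11 -0.42] [-0.001  0.002 -0.001] at [ 533.  -131.9  345.8] f [ 1.1  0.2 -2.4] t 4.7667
[ 1.06171311  0.18768172 -2.44039282] 0.34683941520158296
```

View pics/chk1.png

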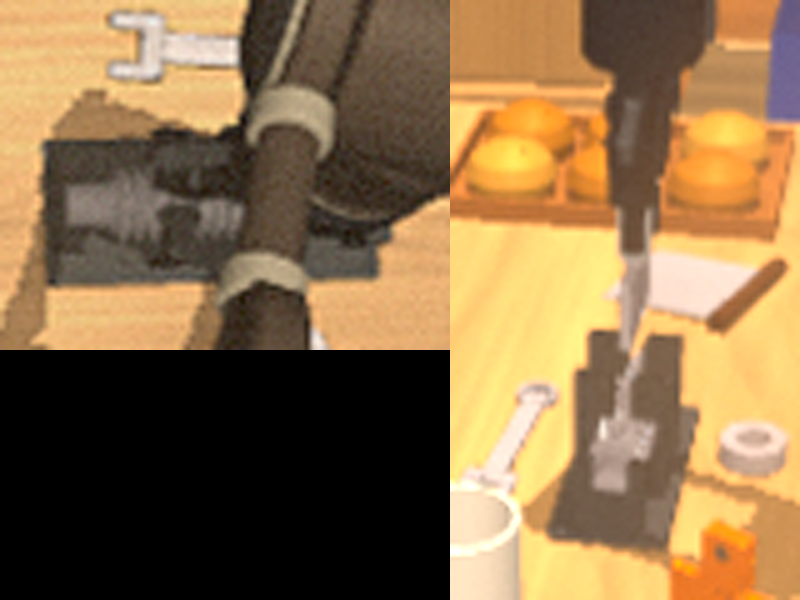

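The comb hangs upright above the gap. Its lower end is at about (629,345) in the crop, which is (298,179) in the full picture, just above the front guide gap at (297,185).

```bash
python3 -c "
from h import *
si=get_image('side')
print(proj('side',(533,-93,113.5)),proj('side',(533,-93,160)),proj('side',(535,-93,113.5)))
g=cv2.cvtColor(si,cv2.COLOR_RGB2GRAY)
for v in range(166,198,2):print(v,g[v,288:308])"
```

```text
[297.03098131 180.96720088] [297.26458426 167.99372248] [296.41760939 180.91691012]
166 [176 179 180 182 181 178 175 166 127 119 111 101  99 126 161 169 167 168
 167 166]
168 [176 178 181 181 177 172 169 149 129 127 110 101 100 124 159 167 167 168
 168 167]
170 [178 181 181 179 179 172 168 143 129 128 109  99  99 133 158 161 166 167
 167 166]
172 [182 182 181 180 180 177 174 163 135 127 107  99 122 157 141 132 132 140
 134 140]
174 [183 181 181 180 179 177 170 159 135 127  99 103 142 159 161 161 161 163
 165 162]
176 [183 147  89  70  70  81  83  86 120 128 109 142 163 150 122 137 142 141
 142 140]
178 [181 122  79  73  74  71  73  91 122 133 130 163 137  88  73  73  74  74
  73  74]
180 [181 123  77  72  72  72  73  77  85  98 146 154 109  78  73  73  74  76
  76  77]
182 [168 117  77  73  72  73  73  73  73  83 131 130  97  75  74  74  74  73
  73  76]
184 [ 68  69  69  69  69  71  68  76  79 124 127 104  85  74  73  73  72  73
  74  75]
186 [ 72  72  72  70  73  75  68 105 124 124  90  75  73  73  72  71  73  79
  77  73]
188 [ 71  72  73  70  69  72  67 105 116 114  84  74  71  72  73  74  73  71
  71  71]
190 [ 71  72  70  73  71  70  69 104 116 112  83  71  70  74  74  73  72  71
  70  71]
192 [ 70  71  72  72  75  73  77 128 130 118  84  72  72  73  73  72  73  72
  71  69]
194 [ 71  75  71  80 152 129 128 129 124 122 119 112 110  95  95  76  74  71
  72  72]
196 [ 68  73  73 108 170 140 118 118 113 128 130 116 119 140 124  83  71  70
  70  74]
```

Request:
apply_moves(commands=[[[0.1,0.1,0.5],[0,0,0]],[[0.1,0.1,1.2],[0,0,0]],[[0.1,0.1,1.6],[0,0,0]],[[0.1,0.1,2.0],[0,0,0]],[[0.1,0.1,2.4],[0,0,0]],[[0.1,0.1,2.8],[0,0,0]],[[0.1,0.1,2.8],[0,0,0]]])

```text
time_s: 5.5
ee_pos: [534.2, -134.0, 317.2]
ee_rot: [1.0, -0.001, -0.001, -0.0]
force: [-0.1, -0.8, -2.9]
width: 0.346
grip_force: 26.5
```

Request:
apply_moves(commands=[[[0,0,0.4],[0,0,0]],[[0,0,0.8],[0,0,0]],[[0,0,1.2],[0,0,0]],[[0,0,1.6],[0,0,0]],[[0,0,1.9],[0,0,0]],[[0,0,2.1],[0,0,0]],[[0,0,2.1],[0,0,0]]])

```text
time_s: 6.08
ee_pos: [534.4, -134.0, 296.8]
ee_rot: [1.0, -0.001, -0.0, -0.0]
force: [0.8, 0.8, -2.4]
width: 0.346
grip_force: 26.5
```

Request:
apply_moves(commands=[[[0,0,0.1],[0,0,0]],[[0,0,0.2],[0,0,0]],[[0,0,0.3],[0,0,0]],[[0,0,0.4],[0,0,0]],[[0,0,0.4],[0,0,0]]])

```text
time_s: 6.5
ee_pos: [534.4, -134.0, 293.2]
ee_rot: [1.0, -0.001, -0.0, -0.0]
force: [-0.3, 0.8, -2.5]
width: 0.346
grip_force: 26.5
```

Request:
apply_moves(commands=[[[0,0,0.05],[0,0,0]],[[0,0,0.1],[0,0,0]],[[0,0,0.15],[0,0,0]],[[0,0,0.2],[0,0,0]],[[0,0,0.2],[0,0,0]]])

```text
time_s: 6.92
ee_pos: [534.8, -134.1, 292.5]
ee_rot: [1.0, -0.001, 0.0, 0.0]
force: [-1.9, 0.5, 5.0]
width: 0.344
grip_force: 27.5
```

Request:
apply_moves(commands=[[[0,0,0.1],[0,0,0]],[[0,-0.05,0.1],[0,0,0]],[[0,-0.1,0.1],[0,0,0]],[[0,-0.15,0.1],[0,0,0]],[[0,-0.2,0.1],[0,0,0]],[[0,-0.25,0.1],[0,0,0]],[[0,-0.25,0.1],[0,0,0]]])

```text
time_s: 7.5
ee_pos: [535.1, -132.6, 292.3]
ee_rot: [1.0, -0.001, 0.001, 0.002]
force: [-1.9, -1.5, 5.0]
width: 0.348
grip_force: 27.5
```

Request:
apply_moves(commands=[[[0,-0.05,0.0],[0,0,0]],[[0,-0.1,0.0],[0,0,0]],[[0,-0.15,0.0],[0,0,0]],[[0,-0.2,0.0],[0,0,0]],[[0,-0.2,0.0],[0,0,0]]])

```text
time_s: 7.92
ee_pos: [534.5, -129.3, 289.8]
ee_rot: [1.0, -0.001, -0.0, -0.0]
force: [1.1, -1.3, -3.0]
width: 0.349
grip_force: 26.4
```

Request:
apply_moves(commands=[[[0,-0.05,0.0],[0,0,0]],[[0,-0.1,0.0],[0,0,0]],[[0,-0.15,0.0],[0,0,0]],[[0,-0.2,0.0],[0,0,0]],[[0,-0.2,0.0],[0,0,0]]])

```text
time_s: 8.33
ee_pos: [534.5, -128.3, 290.3]
ee_rot: [1.0, -0.001, 0.0, 0.001]
force: [1.1, -4.6, -5.2]
width: 0.347
grip_force: 26.3
```

Request:
apply_moves(commands=[[[0,-0.05,0.0],[0,0,0]],[[0,-0.1,0.0],[0,0,0]],[[0,-0.15,0.0],[0,0,0]],[[0,-0.2,0.0],[0,0,0]],[[0,-0.2,0.0],[0,0,0]]])

```text
time_s: 8.75
ee_pos: [534.5, -127.2, 290.6]
ee_rot: [1.0, -0.0, 0.0, 0.003]
force: [-0.1, -7.7, -5.0]
width: 0.348
grip_force: 26.7
```

Request:
apply_moves(commands=[[[0,-0.05,0.0],[0,0,0]],[[0,-0.1,0.0],[0,0,0]],[[0,-0.15,0.0],[0,0,0]],[[0,-0.2,0.0],[0,0,0]],[[0,-0.2,0.0],[0,0,0]]])

```text
time_s: 9.17
ee_pos: [534.6, -126.0, 290.9]
ee_rot: [1.0, 0.0, 0.0, 0.004]
force: [0.1, -10.1, -3.3]
width: 0.344
grip_force: 27.9
```

Request:
apply_moves(commands=[[[0,0.15,0.0],[0,0,0]],[[0,0.3,0.0],[0,0,0]],[[0,0.45,0.0],[0,0,0]],[[0,0.55,0.0],[0,0,0]],[[0,0.55,0.0],[0,0,0]]])

```text
time_s: 9.58
ee_pos: [534.5, -128.8, 290.5]
ee_rot: [1.0, -0.001, 0.0, -0.0]
force: [1.1, -0.6, -2.1]
width: 0.345
grip_force: 26.6
```

Request:
apply_moves(commands=[[[0,0,0.05],[0,0,0]],[[0,0,0.1],[0,0,0]],[[0,0,0.15],[0,0,0]],[[0,0,0.2],[0,0,0]],[[0,0,0.25],[0,0,0]],[[0,0,0.25],[0,0,0]]])

```text
time_s: 10.08
ee_pos: [534.7, -128.9, 288.8]
ee_rot: [1.0, -0.001, 0.0, -0.0]
force: [-1.5, -0.2, 5.4]
width: 0.349
grip_force: 27.2
```

Request:
apply_moves(commands=[[[0,0,-0.1],[0,0,0]],[[0,0,-0.1],[0,0,0]],[[0,0,-0.1],[0,0,0]],[[0,0,-0.1],[0,0,0]],[[0,0,-0.1],[0,0,0]],[[0,0,-0.1],[0,0,0]]], gripper=70)

```text
time_s: 10.58
ee_pos: [534.4, -129.0, 288.7]
ee_rot: [1.0, -0.001, -0.0, -0.0]
force: [0.1, 0.4, 0.2]
width: 0.7
grip_force: 0.0
```

Request:
apply_moves(commands=[[[0,0,-2],[0,0,0]],[[0,0,-5],[0,0,0]],[[0,0,-9],[0,0,0]],[[0,0,-12],[0,0,0]],[[-4,0,-12],[0,0,0]],[[-8,0,-12],[0,0,0]],[[-12,2,-12],[0,0,0]],[[-14,6,-12],[0,0,0]],[[-14,10,-12],[0,0,0]],[[-14,14,-12],[0,0,0]],[[-14,18,-12],[0,0,0]],[[-14,22,-12],[0,0,0]],[[-14,25,-12],[0,0,0]],[[-14,25,-12],[0,0,0]],[[-14,25,-12],[0,0,0]]])

```text
time_s: 11.83
ee_pos: [393.5, -380.2, 408.5]
ee_rot: [1.0, -0.003, -0.0, -0.0]
force: [0.5, 0.5, 0.6]
width: 0.7
grip_force: 0.0
```

```bash
python3 -c "
from h import *
s=sense();print(s['ee_pos'],s['time_s'])
t=get_image('top')[:,:,::-1];si=get_image('side')[:,:,::-1]
cv2.imwrite('pics/t2.png',t);cv2.imwrite('pics/s2.png',si)
a=cv2.resize(t[190:260,300:390],None,fx=5,fy=5,interpolation=cv2.INTER_CUBIC)
c=cv2.resize(t[195:270,185:275],None,fx=3.2,fy=3.2,interpolation=cv2.INTER_CUBIC)
b=cv2.resize(si[130:230,262:332],None,fx=5,fy=5,interpolation=cv2.INTER_CUBIC)
o=np.zeros((600,800,3),np.uint8);o[:350,:450]=a;o[355:595,:288]=c[:240];o[:500,450:800]=b;cv2.imwrite('pics/chk2.png',cv2.convertScaleAbs(o,alpha=1.4))
for p in [(0,39,56),(0,-39,56),(0,15,145),(0,-15,145)]: print(proj('top',np.array([535,-129,0])+p),proj('side',np.array([535,-129,0])+p))"
```

```text
[ 393.50907305 -380.15024352  408.46869299] 11.8333
[328.64004805 230.03737253] [296.01850895 196.72364013]
[358.69233506 229.32310725] [299.42523548 185.41897686]
[343.37074057 225.93663456] [297.54287169 169.2562071 ]
[356.03494249 225.63589272] [298.89238412 165.20591922]
```

View pics/chk2.png

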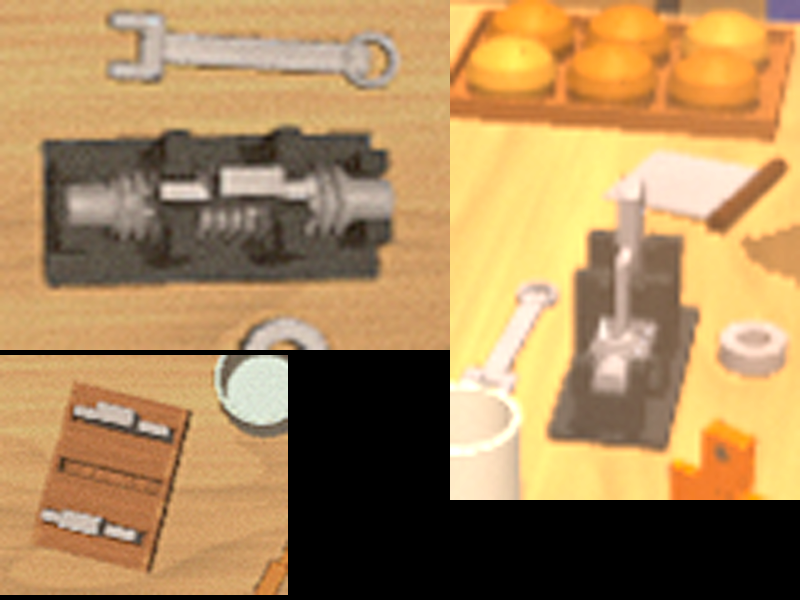

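The comb stands upright in the gap, with its tab at about (350,226) in the full top picture, as predicted. The other two combs are still in their slots at the two ends of the rack. It sank 3.7 mm below the crest-riding height and was held sideways both in the feel and in the wiggle, so it is meshed.

```bash
python3 -c "
from cell import *
print(sign_off())"
```

```text
the job is handed in; nothing more can be done
None
```

The comb from the middle rack slot, the first one I tried, matches the spindle's thread: it sank about 3.7 mm below the crests under a light press and now stands meshed in the thread; the other two were never moved from their rack slots, and I handed the job in at about 12 s without trying them.

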